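Press a stuck railing finial out of its holder

TASK

Turn the crank of the push-out press clockwise (seen from above): it runs light, goes heavy while the ram pushes the stuck iron finial along, and suddenly goes light again when the finial comes loose. Stop cranking right then, well within a third of a turn, so that the ram does not touch the guard inside. Then draw the loosened finial straight out of the press and lay it gently, flat, in the metal tray, leaving the other things on the bench where they are.

Things in the scene. Friction and masses are not known exactly. Their poses are not given: they have to be found in the camera images.
- press: Grey bench tool fixed to the bench; origin under its middle, z up, x the push direction (from crank to mouth, the way the finial comes out). Base plate 300 x 90 x 12 mm; a gearbox 92 x 80 mm, top 60 mm above the bench, under the crank; then a closed dark steel holder 85 x 63 mm, top 56 mm above the bench. One crank turn drives its ram 42 mm.
- crank_axis (a point): Point on the crank's upright axis at the height of its knob's middle (105 mm above the bench); x axis as for press. Where the finial comes loose cannot be seen and differs each time: 0.9 to 1.9 turns after the start. While heavy, turning takes 8 to 14 N at the knob (grip it firmly), unsteadily, down to 4 N towards the end; then it drops at once to 1 N or less.
- knob_mid (a point): Middle of the crank's upright round wooden knob, 24 mm in diameter, 45 mm tall (81 to 126 mm above the bench), spinning freely on its pin. It goes round crank_axis at 55 mm radius; the crank arm's top is at 77 mm. Turn it clockwise seen from above: light (about 1 N) for the first 0.1 to 0.55 turn, until the ram meets the finial, then heavy.
- mouth (a point): Centre of the holder's mouth, 36 mm above the bench, where the finial's stem sticks out; axes as for press. The channel behind is closed above and at the sides, 1.5 to 2 mm wider than the stem. Before the mouth a ledge 110 mm long and only 10 mm wide carries the stem, top at 28 mm; beside it is the base plate (top at 12 mm).
- finial_grip (a point): Middle of the stem (half-way up) of the finial, a 0.4 kg wrought-iron railing spike: the place to grip it, across the stem, near its centre of mass. x points to the spear tip. The stem is 16 x 16 mm, from 105 mm behind this point (tail, inside the holder) to 45 mm before it. The whole underside is flat, 8 mm below this point.
- finial_tip (a point): Tip of the finial's spear, 109 mm before finial_grip, 8 mm above the underside. Between stem and tip come a collar, 26 mm wide and 22 mm high, and a flat blade up to 34 mm wide.
- guard (a joint): Thin sprung guard inside the holder, out of sight; travel in m: 0 when left alone. The ram meets it if the crank is turned on by more than about 120 degrees (14 mm of ram) after the finial came loose. It must not be touched (0.8 mm is too much).
- tray: Open sheet-metal tray fixed on the bench, outer size 130 mm along its x, 300 mm along its y and 30 mm high, walls and floor 4 mm thick; origin at the centre of its underside, z up.
- hammer: Smith's hammer lying on the bench, a bystander; origin under its handle.
- collar: Iron ring 60 mm across and 16 mm high lying on the bench, a bystander; origin at the centre of its underside.
- drift: Round steel drift, 32 mm across and 70 mm tall, standing on the bench, a bystander; origin at the centre of its underside.
There are look-alikes about, which are no part of the job. There is more than one size of the part that bears finial_grip; the job needs the smallest.

How it is judged:
On the way:
1. the ram has pushed the finial on to where it comes loose, nobody holding it (x of finial_grip in the frame of mouth above 0.055 m and contact force between the fingers and finial below 0.2 N), for 0.1 s.
At the end, for the whole second after the job is handed in: The finial lies flat inside the tray, grip point and tip within its walls and lower than 24 mm above the bench, at rest (below 20 mm/s), and the guard is not pushed (below 0.8 mm) (x of finial_grip in the frame of tray between -0.06 and 0.06 m and y of finial_grip in the frame of tray between -0.14 and 0.14 m and x of finial_tip in the frame of tray between -0.062 and 0.062 m and height (world z) of each of finial_grip, finial_tip below 0.024 m and linear speed of finial below 0.02 m/s and value of joint guard below 0.0008 m); the robot touches nothing.
It fails at once if the guard inside the press is pushed (0.8 mm or more): cranked on too far after the finial came loose (value of joint guard above 0.0008 m).
It fails at once if the finial is thrown or dropped (faster than 0.6 m/s) (linear speed of finial above 0.6 m/s).
It fails at once if the hammer is moved by 30 mm or more (distance of hammer from where it was at the start of the episode above 0.03 m).
It fails at once if the iron ring is moved by 30 mm or more (distance of collar from where it was at the start of the episode above 0.03 m).
It fails at once if the drift is moved by 30 mm or more (distance of drift from where it was at the start of the episode above 0.03 m).
It also fails if it takes over 72 s, if anything falls off the work surface, if the arm or the gripper's body presses on something with over 40 N, if the wrist force passes 120 N, or if a joint passes its speed limit or range.

ROBOT

A 7-joint arm with a two-finger parallel gripper is mounted at the origin on the work surface. World frame = base frame: x ahead of the robot, y to its left, z up, the work surface at z = 0. Lengths are in m, angles in rad, forces in N, time in s.
With the tool pointing down it reaches from about 0.35 to 0.9 m from the base axis. Payload 7.2 kg.
Tool frame: the origin (TCP) lies between the finger pads; the fingertips stand 8 mm ahead of it and the grasp point (between the pads) lies 11 mm behind it; z points along the fingers, y is the direction in which the jaws open and shut (so a half turn about z gives the same grasp; the last joint's range is limited). The gripper opens to 88 mm and grips with 3 to 60 N. Pads are 20 mm wide; open, the fingers measure 115 mm over their backs; the gripper's body (75 mm by 178 mm) begins 61 mm behind the grasp point.
Start: joints at [1.103, 0.411, -0.013, 1.596, 0.006, 1.134, -0.082], TCP at [0.243, -0.576, 0.231] pointing down, gripper open.
Joint ranges: [-2.95, 2.95], [-0.29, 1.99], [-1.47, 1.44], [0.14, 2.54], [-1.03, 4.17], [0.13, 1.85], [-2.86, 2.86]. Speed limits (rad/s): [2.39, 2.39, 3.01, 3.01, 3.14, 3.14, 3.14].

INTERFACE

Orientations are given as a unit quaternion [x, y, z, w].
In Python, from cell import get_obs, capture, camera_params, finish_job, recognise, landmark_of gives the robot as it stands.
- The arm moves only by the tool send_rows, never from a script. Its argument "series" is a list of rows, each an object of numbers: "tx", "ty", "tz": the shift along the tool's x, y, z in mm; "ax", "ay", "az": the turn, a rotation vector about the tool's x, y, z in rad; "gripper": the finger opening in mm, from 0 to 87.8. A call has 1 to 10 rows; each row shifts and turns the commanded pose from where the row before left it, along the tool's axes as they then stand; what a row does not reach is not made up. A row lasts 1/8 s, in which the tool goes at most 62.5 mm and 10.7 degrees, less where a joint would pass 70% of its speed; a pose out of reach is approached as far as the arm can. A call with a gripper value outside its range is refused whole. The fingers move at their own pace and stop on an object; "newtons" is the grip in N (left out, the last holds). Time passes only in rows, so rows that do not move let the fingers close. It gives the time, the measured TCP pose, the force and the opening at its end, in the units of the state.
- get_obs(): the state, without advancing time (a new reading comes with each control period).
- capture(name): name is "scene" or "top"; returns the picture (384x512x3 uint8, red, green, blue); there is no depth.
- camera_params(name): a dict with "vfov" (degrees; the focal length in pixels is half the picture's height over the tangent of half this angle, whatever the lens; pixels are square), "cx", "cy" (the principal point, pixels), "R" (3x3) and "t" (3): a world point X has camera coordinates R X + t. Camera axes: x right, y down, z forward; pixel columns grow to the right and rows downward; lengths in m; the calibration is good to about 2 mm. A picture is of the moment at which its call begins. camera_params takes no time and is no camera call.
- finish_job(): hands the job in, once; it reports no verdict.
Trained networks look in the newest picture that a camera, given by its name, has taken for a name from the list of things; names that differ only in an ending like _2 or _b are one class to them, and where a whole thing is asked for, a point or a joint stands for the part that bears it (a point fixed in the world has none). Each returns a list of dicts, best first, with "score" (0 to 1); they miss things now and then, are a little off and sometimes report something else, mostly with a low value. They report only what shows in the picture. A call takes as long as a camera call. They do not tell look-alikes from the thing itself.
- recognise(name, camera): "at" ([x, y, z] in m, in world coordinates, good to about 4 mm: the middle of the surface that is visible of it).
- landmark_of(name, camera): "at" ([x, y, z] in m, in world coordinates, good to about 4 mm: a listed point, or the origin of a listed thing).
The state is a dict: "t": time; "joint_positions": joint angles; "qvel": joint speeds; "joint_efforts": joint torques, N m; "tool_pos": TCP position; "tool_rot": TCP orientation; "wrist_force": force on the tool from outside, world axes, zero at the start; "ft_torque": the same for the moment, N m; "grip_width": finger opening in m.
Only numpy, scipy, OpenCV 4.12 (cv2) and the standard library are available. Lean on these libraries where they do the work, as an engineer would, in place of code of your own. Each camera call takes 0.05 s, during which the arm holds its last target. There are 200 camera calls.

## Working session

There is one attempt and no reset: what is moved stays moved. The work goes in short steps, Python scripts to look and compute and a tool call to move; the robot and the scene stay as the last step left them, time stands still between calls to the robot, and variables do not carry over. Pictures are saved under pics/ and viewed, about 8 in all and at most 12, crops included, and the job is handed in when it is done.

Besides the shell and the picture viewer there is one more tool, called after ">>>" as name(argument=value, ...), one argument or row to a line, values as JSON. send_rows: Moves the arm, as the interface text tells. Its arguments: {"type":"object","properties":{"series":{"type":"array"},"newtons":{"type":"number"}},"required":["series"]}

```bash
ls; mkdir -p pics; python3 - <<'E'
from cell import *
import cv2,numpy as np
ims=[]
for c in("scene","top"):
    im=capture(c); cv2.imwrite(f"pics/{c}0.png",im[:,:,::-1]); 
    for n in["press","crank_axis","knob_mid","mouth","finial_grip","finial_tip","tray","hammer","collar","drift"]:
        print(c,n,[(np.round(d["at"],3).tolist(),round(d["score"],2)) for d in landmark_of(n,c)][:4])
    p=camera_params(c); print(p["vfov"],p["cx"],p["cy"],(-np.array(p["R"]).T@p["t"]).round(3))
    ims.append(im)
o=get_obs(); print(o)
E
```

```text
pics
scene press [([0.496, -0.008, 0.0], 0.56)]
scene crank_axis [([0.501, -0.117, 0.106], 0.78)]
scene knob_mid [([0.492, -0.167, 0.099], 0.68)]
scene mouth [([0.492, 0.011, 0.035], 0.63)]
scene finial_grip [([0.49, 0.046, 0.039], 0.74), ([0.232, -0.286, 0.011], 0.71), ([0.213, 0.318, 0.008], 0.69)]
scene finial_tip [([0.084, 0.248, 0.01], 0.94), ([0.25, -0.418, 0.011], 0.88), ([0.488, 0.388, -0.0], 0.75), ([0.48, 0.153, 0.036], 0.67)]
scene tray [([0.702, 0.061, -0.001], 0.77), ([0.496, -0.006, -0.002], 0.52)]
scene hammer [([0.49, 0.386, -0.001], 0.79)]
scene collar [([0.537, -0.396, 0.001], 0.54)]
scene drift [([0.412, -0.388, -0.0], 0.85)]
49.39760481569996 260.5063539899036 187.17707852424903 [ 1.298 -0.635  0.754]
top press [([0.492, -0.012, 0.001], 0.88), ([0.492, 0.013, 0.034], 0.59)]
top crank_axis []
top knob_mid [([0.497, -0.172, 0.107], 0.52)]
top mouth [([0.493, 0.011, 0.035], 0.79)]
top finial_grip [([0.232, -0.276, 0.011], 0.94), ([0.219, 0.313, 0.007], 0.87), ([0.489, 0.046, 0.038], 0.74)]
top finial_tip [([0.088, 0.244, 0.011], 0.73), ([0.481, 0.152, 0.039], 0.71), 
[... 373 characters left out ...]
([ 1.10279411,  0.41108467, -0.01270641,  1.59620128,  0.00560064,
        1.13427892, -0.08220616]), 'qvel': array([ 1.85992819e-05,  7.86610608e-04, -1.59373276e-03,  6.23342617e-04,
        1.38422927e-03, -6.78680194e-04, -3.78915388e-04]), 'joint_efforts': array([-3.36907590e-05, -5.87754464e+01,  6.40533641e-01, -2.91401142e+01,
       -5.37850277e-02,  1.03072560e-02, -1.35516200e-05]), 'tool_pos': array([ 0.24327019, -0.57572347,  0.23066249]), 'tool_rot': array([9.80085293e-01, 1.98576983e-01, 9.69072389e-06, 3.01819924e-05]), 'wrist_force': array([-0.48041996,  0.61245041,  0.30313179]), 'ft_torque': array([-0.01039324,  0.01985902, -0.00616029]), 'grip_width': 0.08773780528749715}
```

```bash
python3 - <<'E'
import cv2
for c in("scene","top"):
    im=cv2.imread(f"pics/{c}0.png"); cv2.imwrite(f"pics/{c}0b.png",cv2.resize(im,(800,600),interpolation=cv2.INTER_CUBIC))
E
```

```text
(no output)
```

View pics/scene0b.png

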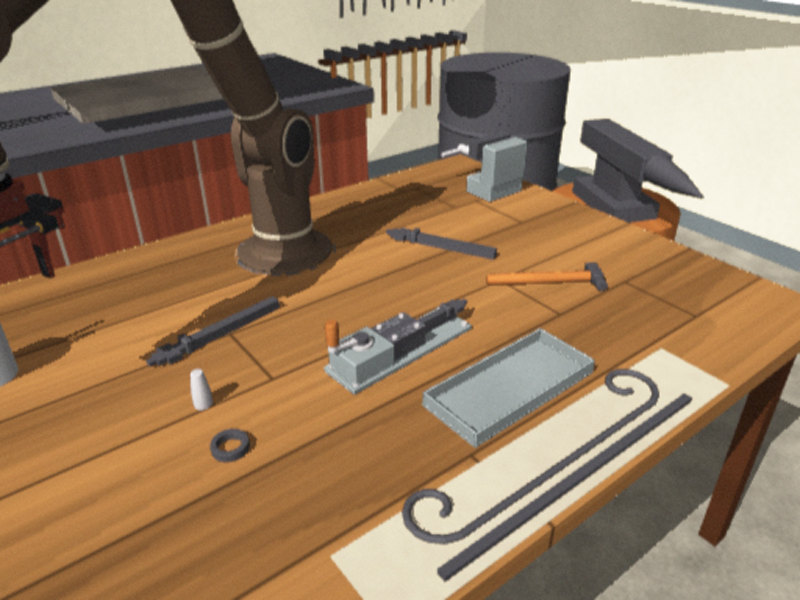

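View pics/top0b.png

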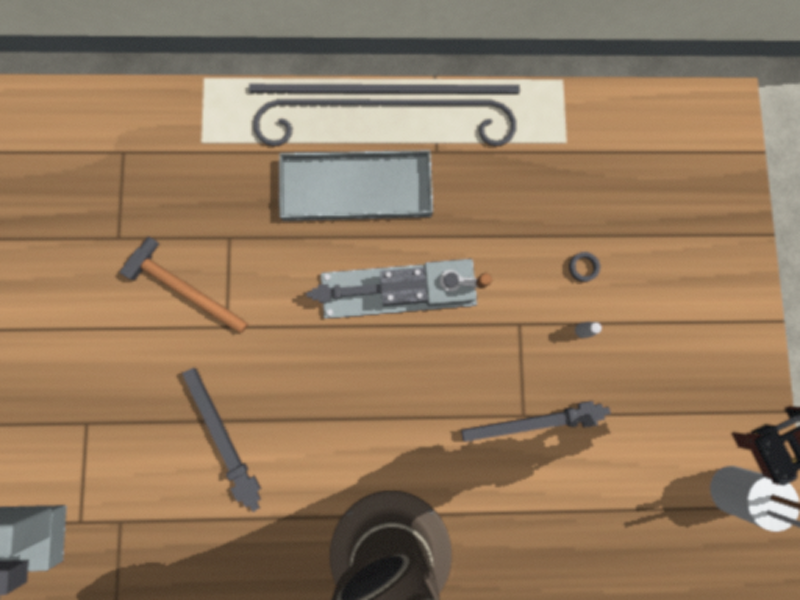

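Scene: the press is at (400,345) with the knob at (332,335). In the top view the knob is at (485,280), the finial tip at (310,298) and the tray at (355,185).

There are three finial candidates in the top view: the one in the press (345,290), the loose one at (220,440) and the loose one at (530,422). The one in the press fits, since it is the only one whose stem is in the mouth, and it looks smallest. I'll confirm that in an enlarged crop and refine the knob, hub and axis positions.

```bash
cat > h.py <<'E'
import numpy as np,cv2
from cell import *
def K(c):
    p=camera_params(c); f=192/np.tan(np.radians(p["vfov"]/2)); return p,f
def proj(c,X):
    p,f=K(c); q=np.asarray(p["R"])@np.asarray(X)+np.asarray(p["t"]); return f*q[:2]/q[2]+[p["cx"],p["cy"]]
def atz(c,uv,z):
    p,f=K(c); R=np.asarray(p["R"]); o=-R.T@np.asarray(p["t"])
    d=R.T@np.array([(uv[0]-p["cx"])/f,(uv[1]-p["cy"])/f,1]); return o+d*(z-o[2])/d[2]
def ray(c,uv):
    a=atz(c,uv,0.);b=atz(c,uv,.3); return a,(b-a)/np.linalg.norm(b-a)
def tri(u1,u2):
    A=np.zeros((3,3));b=np.zeros(3)
    for c,u in(("scene",u1),("top",u2)):
        a,d=ray(c,u);P=np.eye(3)-np.outer(d,d);A+=P;b+=P@a
    return np.linalg.solve(A,b)
def orange(im,c,X,r=25):
    u,v=proj(c,X).astype(int); h=cv2.cvtColor(im,cv2.COLOR_RGB2HSV).astype(int)
    m=(h[...,1]>170)&(h[...,0]<20); k=np.zeros_like(m);k[v-r:v+r,u-r:u+r]=1; ys,xs=np.where(m&k)
    return np.array([xs.mean(),ys.mean()]),len(xs)
E
python3 - <<'E'
from h import *
S=cv2.imread("pics/scene0.png")[:,:,::-1];T=cv2.imread("pics/top0.png")[:,:,::-1]
k=[.494,-.170,.104]
a,n=orange(S,"scene",k);b,m=orange(T,"top",k);print(a,n,b,m,"knob",tri(a,b).round(4),"top@.115",atz("top",b,.115).round(4))
outs=[]
for c,im,X,w in(("top",T,[.49,0,.04],70),("scene",S,[.49,0,.04],70)):
    u,v=proj(c,X).astype(int);x0,y0=u-w,v-37
    cr=cv2.resize(im[y0:v+38,x0:u+w],None,fx=5.6,fy=5.6*.7 if 0 else 4,interpolation=cv2.INTER_CUBIC) if 0 else cv2.resize(im[y0:v+37,x0:u+w],None,fx=4,fy=4,interpolation=cv2.INTER_CUBIC)
    cr=cr.copy();print(c,x0,y0)
    outs.append(cr)
cv2.imwrite("pics/crop1.png",np.vstack(outs)[:,:,::-1])
E
```

```text
[211.77310924 212.30252101] 119 [nan nan] 0 knob [nan nan nan] top@.115 [nan nan nan]
top 177 148
scene 191 171h.py:20: RuntimeWarning: Mean of empty slice.
  return np.array([xs.mean(),ys.mean()]),len(xs)
  ret = ret.dtype.type(ret / rcount)
```

View pics/crop1.png

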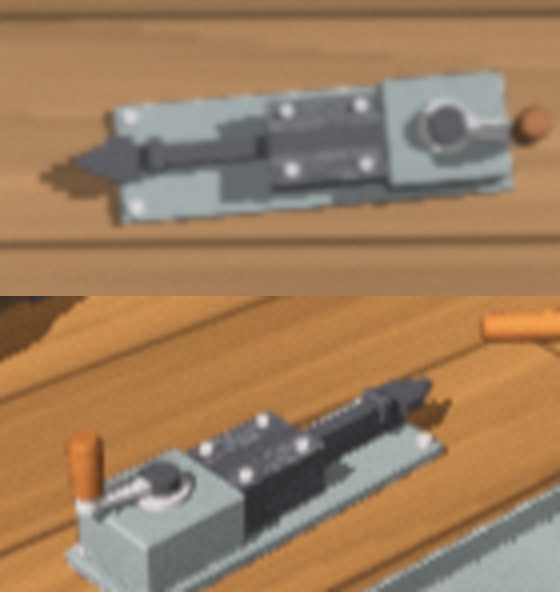

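```bash
python3 - <<'E'
from h import *
f=lambda x,y:np.array([177+x/4,148+y/4])
print("knobtop",atz("top",f(532,125),.124),"tri",tri([212,212.8],f(532,125)))
print("hub z.08,.085",atz("top",f(447,124),.082),"tri",tri([231.5,216.5],f(447,124)))
print("tip",atz("top",f(75,158),.036),"stem@mouth",atz("top",f(264,147),.044),"collar",atz("top",f(152,154),.048))
print("base edge",atz("top",f(116,106),.012),atz("top",f(124,223),.012))
g=lambda x,y:(atz("top",f(x,y),.06))
print("gearbox",g(386,82),g(501,71),g(391,186),g(512,178))
print("base rhs bottom",atz("top",f(512,190),.012))
E
```

```text
knobtop [ 0.49229854 -0.17047309  0.124     ] tri [ 0.49549242 -0.1743178   0.10431878]
hub z.08,.085 [ 0.50041039 -0.11724884  0.082     ] tri [ 0.50259088 -0.1180615   0.07122077]
tip [0.48504834 0.15517618 0.036     ] stem@mouth [0.4906553  0.01451676 0.044     ] collar [0.48572795 0.09710866 0.048     ]
base edge [0.52830587 0.12743061 0.012     ] [0.43829799 0.12107255 0.012     ]
gearbox [ 0.53582621 -0.07595478  0.06      ] [ 0.54334005 -0.16153094  0.06      ] [ 0.45853344 -0.07783896  0.06      ] [ 0.46341094 -0.16688677  0.06      ]
base rhs bottom [ 0.46001113 -0.17526425  0.012     ]
```

The crop confirms it: the small finial is the one in the press, with its stem in the mouth and the tip at crop (75,158). The hub is at (447,124) and the knob at (532,125). Press yaw is about 94.1°, the crank axis about (0.5005,-0.1175) and the knob about (0.494,-0.172). The knob comes out 54 mm from the axis, against the 55 mm given.

>>> send_rows(
  series=[
    {"tx": 38.8, "ty": -27.5, "tz": 3, "gripper": 60},
    {"tx": 38.8, "ty": -27.5, "tz": 3},
    {"tx": 38.8, "ty": -27.5, "tz": 3},
    {"tx": 38.8, "ty": -27.5, "tz": 3},
    {"tx": 38.8, "ty": -27.5, "tz": 3},
    {"tx": 38.8, "ty": -27.5, "tz": 3},
    {"tx": 38.8, "ty": -27.5, "tz": 3},
    {"tx": 38.8, "ty": -27.5, "tz": 3},
    {"tx": 38.8, "ty": -27.5, "tz": 3},
    {"tx": 38.8, "ty": -27.5, "tz": 3},
  ],
)

```text
$.series[0]: bad value
```

>>> send_rows(
  series=[
    {"az": -0.1775},
    {"az": -0.1775},
    {"az": -0.1775},
    {"az": -0.1775},
    {"az": -0.1775},
    {"az": -0.1775},
    {"az": -0.1775},
    {},
    {},
  ],
)

```text
$.series[0]: bad value
```

```bash
cat >> h.py <<'E'
def yaw():
    from scipy.spatial.transform import Rotation as Ro
    o=get_obs();R=Ro.from_quat(o["tool_rot"]).as_matrix();return o,R,np.degrees(np.arctan2(R[1,0],R[0,0]))
def delta(X):
    o,R,y=yaw(); print("t",o["t"],"pos",o["tool_pos"].round(4),"yaw",y.round(2),"tilt",R[:,2].round(3),"j",o["joint_positions"].round(2)); print("tool-frame mm",(R.T@(np.array(X)-o["tool_pos"])*1e3).round(1))
E
python3 - <<'E'
from h import *
delta([.494,-.172,.094])
for c in("scene","top"):
    im=capture(c); cv2.imwrite(f"pics/{c}1.png",im[:,:,::-1])
    print(c,[(np.round(d["at"],4),d["score"]) for n in("knob_mid","crank_axis") for d in landmark_of(n,c)])
E
```

```text
t 1.1 pos [ 0.2433 -0.5757  0.2307] yaw 22.91 tilt [ 0. -0. -1.] j [ 1.1   0.41 -0.01  1.6   0.01  1.13 -0.08]
tool-frame mm [ 388.1 -274.3  136.6]
scene [(array([ 0.4927, -0.1692,  0.1017]), 0.69), (array([ 0.5009, -0.1216,  0.1059]), 0.6), (array([0.4898, 0.0469, 0.0345]), 0.57), (array([ 0.4915, -0.1708,  0.1032]), 0.44)]
top [(array([ 0.4961, -0.1712,  0.1053]), 0.38), (array([ 0.4958, -0.1165,  0.1026]), 0.8)]
```

>>> send_rows(
  series=[
    {"tx": 38.8, "ty": -27.5, "tz": 3, "ax": 0, "ay": 0, "az": 0, "gripper": 60},
    {"tx": 38.8, "ty": -27.5, "tz": 3, "ax": 0, "ay": 0, "az": 0, "gripper": 60},
    {"tx": 38.8, "ty": -27.5, "tz": 3, "ax": 0, "ay": 0, "az": 0, "gripper": 60},
    {"tx": 38.8, "ty": -27.5, "tz": 3, "ax": 0, "ay": 0, "az": 0, "gripper": 60},
    {"tx": 38.8, "ty": -27.5, "tz": 3, "ax": 0, "ay": 0, "az": 0, "gripper": 60},
    {"tx": 38.8, "ty": -27.5, "tz": 3, "ax": 0, "ay": 0, "az": 0, "gripper": 60},
    {"tx": 38.8, "ty": -27.5, "tz": 3, "ax": 0, "ay": 0, "az": 0, "gripper": 60},
    {"tx": 38.8, "ty": -27.5, "tz": 3, "ax": 0, "ay": 0, "az": 0, "gripper": 60},
    {"tx": 38.8, "ty": -27.5, "tz": 3, "ax": 0, "ay": 0, "az": 0, "gripper": 60},
    {"tx": 38.8, "ty": -27.5, "tz": 3, "ax": 0, "ay": 0, "az": 0, "gripper": 60},
  ],
  newtons=40,
)

```text
t: 2.65
tool_pos: [0.4944, -0.1701, 0.2008]
tool_rot: [0.98, 0.198, 0.0, 0.0]
wrist_force: [0.9, -0.0, -0.8]
grip_width: 0.0602
```

All keys are required in each row. Now the rotation.

>>> send_rows(
  series=[
    {"tx": 0, "ty": 0, "tz": 0, "ax": 0, "ay": 0, "az": -0.1775, "gripper": 60},
    {"tx": 0, "ty": 0, "tz": 0, "ax": 0, "ay": 0, "az": -0.1775, "gripper": 60},
    {"tx": 0, "ty": 0, "tz": 0, "ax": 0, "ay": 0, "az": -0.1775, "gripper": 60},
    {"tx": 0, "ty": 0, "tz": 0, "ax": 0, "ay": 0, "az": -0.1775, "gripper": 60},
    {"tx": 0, "ty": 0, "tz": 0, "ax": 0, "ay": 0, "az": -0.1775, "gripper": 60},
    {"tx": 0, "ty": 0, "tz": 0, "ax": 0, "ay": 0, "az": -0.1775, "gripper": 60},
    {"tx": 0, "ty": 0, "tz": 0, "ax": 0, "ay": 0, "az": -0.1775, "gripper": 60},
    {"tx": 0, "ty": 0, "tz": 0, "ax": 0, "ay": 0, "az": 0, "gripper": 60},
  ],
)

```text
t: 3.65
tool_pos: [0.4936, -0.1715, 0.2007]
tool_rot: [0.682, 0.731, 0.0, -0.0]
wrist_force: [0.1, -0.2, 0.0]
grip_width: 0.06
```

```bash
python3 - <<'E'
from h import *
delta([.494,-.172,.095])
print(get_obs()["wrist_force"])
E
```

```text
t 3.65 pos [ 0.4936 -0.1715  0.2007] yaw 94.01 tilt [ 0.  0. -1.] j [ 0.62  0.31 -0.47  1.86  0.16  1.02  0.16]
tool-frame mm [ -0.5   0.4 105.7]
[ 0.10233126 -0.18699296  0.00023798]
```

>>> send_rows(
  series=[
    {"tx": 0, "ty": 0, "tz": 30, "ax": 0, "ay": 0, "az": 0, "gripper": 60},
    {"tx": 0, "ty": 0, "tz": 30, "ax": 0, "ay": 0, "az": 0, "gripper": 60},
    {"tx": 0, "ty": 0, "tz": 25, "ax": 0, "ay": 0, "az": 0, "gripper": 60},
    {"tx": 0, "ty": 0, "tz": 20, "ax": 0, "ay": 0, "az": 0, "gripper": 60},
    {"tx": 0, "ty": 0, "tz": 0, "ax": 0, "ay": 0, "az": 0, "gripper": 30},
    {"tx": 0, "ty": 0, "tz": 0, "ax": 0, "ay": 0, "az": 0, "gripper": 10},
    {"tx": 0, "ty": 0, "tz": 0, "ax": 0, "ay": 0, "az": 0, "gripper": 10},
    {"tx": 0, "ty": 0, "tz": 0, "ax": 0, "ay": 0, "az": 0, "gripper": 10},
  ],
  newtons=40,
)

```text
t: 4.65
tool_pos: [0.4941, -0.1716, 0.0964]
tool_rot: [0.682, 0.732, 0.0, 0.001]
wrist_force: [1.9, 0.3, 0.6]
grip_width: 0.0232
```

```bash
python3 - <<'E'
from h import *
delta([.494,-.172,.095])
print(get_obs()["wrist_force"])
im=capture("scene");cv2.imwrite("pics/s2.png",cv2.resize(im[150:300,150:350],(800,600))[:,:,::-1])
E
```

```text
t 4.65 pos [ 0.4941 -0.1716  0.0964] yaw 94.07 tilt [ 0.001 -0.001 -1.   ] j [ 0.58  0.44 -0.43  1.96  0.25  0.8   0.08]
tool-frame mm [-0.4 -0.1  1.4]
[1.87460587 0.32868858 0.58264207]
```

View pics/s2.png

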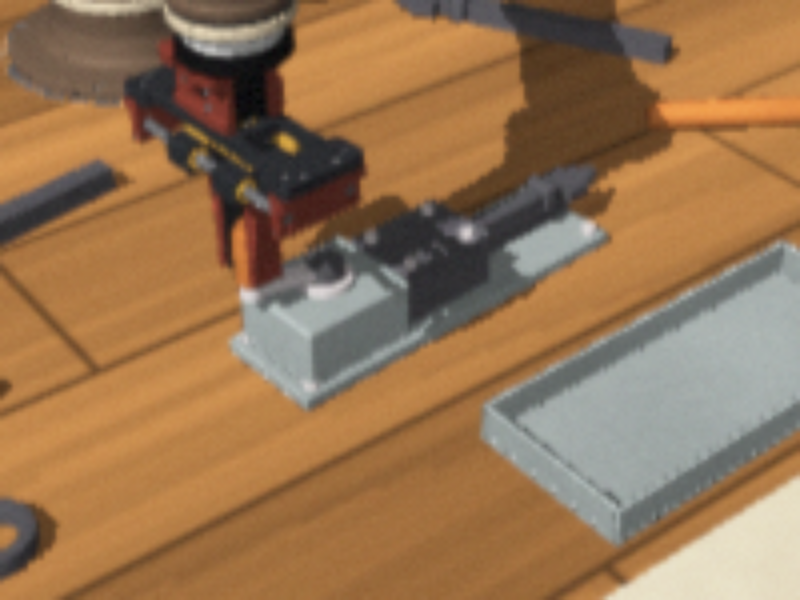

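The knob is between the fingers at a 23 mm opening, and I've viewed 4 pictures. Next I work out the arc steps in the tool axes.

```bash
python3 - <<'E'
import numpy as np
a=np.radians(-169.2+10*np.arange(37)); p=55*np.c_[np.cos(a),np.sin(a)]
for i,d in enumerate(np.diff(p,axis=0)): print(i*10,d.round(1).tolist(),end=" ")
E
```

```text
0 [2.6, -9.2] 10 [4.2, -8.6] 20 [5.6, -7.8] 30 [6.9, -6.7] 40 [7.9, -5.4] 50 [8.7, -3.9] 60 [9.3, -2.4] 70 [9.6, -0.7] 80 [9.5, 1.0] 90 [9.2, 2.6] 100 [8.6, 4.2] 110 [7.8, 5.6] 120 [6.7, 6.9] 130 [5.4, 7.9] 140 [3.9, 8.7] 150 [2.4, 9.3] 160 [0.7, 9.6] 170 [-1.0, 9.5] 180 [-2.6, 9.2] 190 [-4.2, 8.6] 200 [-5.6, 7.8] 210 [-6.9, 6.7] 220 [-7.9, 5.4] 230 [-8.7, 3.9] 240 [-9.3, 2.4] 250 [-9.6, 0.7] 260 [-9.5, -1.0] 270 [-9.2, -2.6] 280 [-8.6, -4.2] 290 [-7.8, -5.6] 300 [-6.7, -6.9] 310 [-5.4, -7.9] 320 [-3.9, -8.7] 330 [-2.4, -9.3] 340 [-0.7, -9.6] 350 [1.0, -9.5]
```

>>> send_rows(
  series=[
    {"tx": 2.6, "ty": -9.2, "tz": 0, "ax": 0, "ay": 0, "az": 0, "gripper": 10},
    {"tx": 4.2, "ty": -8.6, "tz": 0, "ax": 0, "ay": 0, "az": 0, "gripper": 10},
    {"tx": 5.6, "ty": -7.8, "tz": 0, "ax": 0, "ay": 0, "az": 0, "gripper": 10},
    {"tx": 6.9, "ty": -6.7, "tz": 0, "ax": 0, "ay": 0, "az": 0, "gripper": 10},
  ],
  newtons=45,
)

```text
t: 5.2
tool_pos: [0.4606, -0.1537, 0.0963]
tool_rot: [0.681, 0.732, 0.001, 0.001]
wrist_force: [4.7, 3.1, 3.9]
grip_width: 0.0226
```

>>> send_rows(
  series=[
    {"tx": 7.9, "ty": -5.4, "tz": 0, "ax": 0, "ay": 0, "az": 0, "gripper": 10},
    {"tx": 8.7, "ty": -3.9, "tz": 0, "ax": 0, "ay": 0, "az": 0, "gripper": 10},
    {"tx": 9.3, "ty": -2.4, "tz": 0, "ax": 0, "ay": 0, "az": 0, "gripper": 10},
    {"tx": 9.6, "ty": -0.7, "tz": 0, "ax": 0, "ay": 0, "az": 0, "gripper": 10},
    {"tx": 9.5, "ty": 1.0, "tz": 0, "ax": 0, "ay": 0, "az": 0, "gripper": 10},
  ],
)

```text
t: 5.82
tool_pos: [0.4471, -0.1104, 0.0963]
tool_rot: [0.681, 0.732, 0.001, 0.002]
wrist_force: [7.3, -1.5, 0.4]
grip_width: 0.0228
```

>>> send_rows(
  series=[
    {"tx": 9.2, "ty": 3.3, "tz": 0, "ax": 0, "ay": 0, "az": 0, "gripper": 10},
    {"tx": 8.6, "ty": 4.9, "tz": 0, "ax": 0, "ay": 0, "az": 0, "gripper": 10},
    {"tx": 7.8, "ty": 5.6, "tz": 0, "ax": 0, "ay": 0, "az": 0, "gripper": 10},
    {"tx": 6.7, "ty": 6.9, "tz": 0, "ax": 0, "ay": 0, "az": 0, "gripper": 10},
    {"tx": 5.4, "ty": 7.9, "tz": 0, "ax": 0, "ay": 0, "az": 0, "gripper": 10},
  ],
)

```text
t: 6.45
tool_pos: [0.4712, -0.0712, 0.0962]
tool_rot: [0.682, 0.732, -0.0, 0.001]
wrist_force: [-0.2, -3.4, 9.5]
grip_width: 0.0226
```

>>> send_rows(
  series=[
    {"tx": 3.9, "ty": 8.7, "tz": 0, "ax": 0, "ay": 0, "az": 0, "gripper": 10},
    {"tx": 2.4, "ty": 9.3, "tz": 0, "ax": 0, "ay": 0, "az": 0, "gripper": 10},
    {"tx": 0.7, "ty": 9.6, "tz": 0, "ax": 0, "ay": 0, "az": 0, "gripper": 10},
    {"tx": -1.0, "ty": 9.5, "tz": 0, "ax": 0, "ay": 0, "az": 0, "gripper": 10},
  ],
)

```text
t: 6.95
tool_pos: [0.5054, -0.062, 0.096]
tool_rot: [0.681, 0.732, -0.002, -0.001]
wrist_force: [-10.8, 0.6, 20.6]
grip_width: 0.0226
```

```bash
python3 - <<'E'
from h import *
delta([.5,-.1,.095]);print(get_obs()["wrist_force"])
E
```

```text
t 6.95 pos [ 0.5054 -0.062   0.096 ] yaw 94.1 tilt [-0.005 -0.001 -1.   ] j [ 0.39  0.43 -0.46  1.98  0.26  0.79 -0.15]
tool-frame mm [-37.5  -8.1   1.1]
[-10.77332431   0.60936512  20.59154012]
```

>>> send_rows(
  series=[
    {"tx": -2.6, "ty": 9.2, "tz": -0.5, "ax": 0, "ay": 0, "az": 0, "gripper": 10},
    {"tx": -4.2, "ty": 8.6, "tz": -0.5, "ax": 0, "ay": 0, "az": 0, "gripper": 10},
    {"tx": -5.6, "ty": 7.8, "tz": 0, "ax": 0, "ay": 0, "az": 0, "gripper": 10},
    {"tx": -6.9, "ty": 6.7, "tz": 0, "ax": 0, "ay": 0, "az": 0, "gripper": 10},
  ],
  newtons=50,
)

```text
t: 7.45
tool_pos: [0.5384, -0.076, 0.0962]
tool_rot: [0.681, 0.733, -0.001, -0.003]
wrist_force: [-7.8, 8.9, 11.0]
grip_width: 0.0227
```

```bash
python3 - <<'E'
from scipy.optimize import least_squares as L
import numpy as np
P=np.array([[.4941,-.1716],[.4606,-.1537],[.4471,-.1104],[.4712,-.0712],[.5054,-.0620]])
r=L(lambda c:np.hypot(*(P-c).T)-.055,[.5,-.117]);print(r.x,r.fun)
from h import *
delta([.5,-.1,.095]);print(get_obs()["wrist_force"],get_obs()["ft_torque"])
E
```

```text
[ 0.50164952 -0.11701303] [ 1.06559850e-04  5.44924051e-05 -5.10940401e-05  9.15075737e-06
  1.40721573e-04]
t 7.45 pos [ 0.5384 -0.076   0.0962] yaw 94.23 tilt [-0.006  0.002 -1.   ] j [ 0.4   0.48 -0.45  1.9   0.27  0.83 -0.12]
tool-frame mm [-21.1 -40.1   1.4]
[-7.82082264  8.93895807 11.04890568] [ 1.81464848  1.51113331 -0.050067  ]
```

>>> send_rows(
  series=[
    {"tx": -7.9, "ty": 5.4, "tz": 0, "ax": 0, "ay": 0, "az": 0, "gripper": 10},
    {"tx": -8.7, "ty": 3.9, "tz": 0, "ax": 0, "ay": 0, "az": 0, "gripper": 10},
    {"tx": -9.3, "ty": 2.4, "tz": 0, "ax": 0, "ay": 0, "az": 0, "gripper": 10},
    {"tx": -9.6, "ty": 0.7, "tz": 0, "ax": 0, "ay": 0, "az": 0, "gripper": 10},
    {"tx": -9.5, "ty": -1.0, "tz": 0, "ax": 0, "ay": 0, "az": 0, "gripper": 10},
  ],
  newtons=50,
)

```text
t: 8.07
tool_pos: [0.5568, -0.1184, 0.0965]
tool_rot: [0.68, 0.733, 0.002, -0.001]
wrist_force: [4.5, 10.9, -1.2]
grip_width: 0.0228
```

```bash
cat >> h.py <<'E'
def crank():
    o=get_obs();v=o["tool_pos"][:2]-[.5016,-.1170];a=np.degrees(np.arctan2(v[1],v[0]));u=v/np.linalg.norm(v);f=o["wrist_force"]
    print("t",o["t"],"turned mod360",round((262.2-a)%360,1),"r",round(np.linalg.norm(v)*1e3,1),"tang",round(-f[:2]@[u[1],-u[0]],1),"rad",round(f[:2]@u,1),"fz",round(f[2],1),"z",o["tool_pos"][2].round(4))
E
python3 -c "
from h import *
crank()"
```

```text
t 8.075 turned mod360 263.6 r 55.2 tang 11.0 rad 4.2 fz -1.2 z 0.0965
```

>>> send_rows(
  series=[
    {"tx": -9.2, "ty": -2.6, "tz": 0, "ax": 0, "ay": 0, "az": 0, "gripper": 10},
    {"tx": -8.6, "ty": -4.2, "tz": 0, "ax": 0, "ay": 0, "az": 0, "gripper": 10},
    {"tx": -7.8, "ty": -5.6, "tz": 0, "ax": 0, "ay": 0, "az": 0, "gripper": 10},
    {"tx": -6.7, "ty": -6.9, "tz": 0, "ax": 0, "ay": 0, "az": 0, "gripper": 10},
  ],
)

```text
t: 8.57
tool_pos: [0.5419, -0.1546, 0.0966]
tool_rot: [0.681, 0.733, 0.003, 0.001]
wrist_force: [12.2, 4.1, -7.0]
grip_width: 0.0224
```

```bash
python3 -c "
from h import *
crank()"
```

```text
t 8.575 turned mod360 305.3 r 55.1 tang 11.4 rad 6.1 fz -7.0 z 0.0966
```

>>> send_rows(
  series=[
    {"tx": -5.4, "ty": -7.9, "tz": 0.3, "ax": 0, "ay": 0, "az": 0, "gripper": 10},
    {"tx": -3.9, "ty": -8.7, "tz": 0, "ax": 0, "ay": 0, "az": 0, "gripper": 10},
    {"tx": -2.4, "ty": -9.3, "tz": 0, "ax": 0, "ay": 0, "az": 0, "gripper": 10},
    {"tx": -0.7, "ty": -9.6, "tz": 0, "ax": 0, "ay": 0, "az": 0, "gripper": 10},
  ],
)

```text
t: 9.07
tool_pos: [0.5068, -0.1718, 0.0965]
tool_rot: [0.681, 0.732, 0.002, 0.002]
wrist_force: [11.6, -0.7, -4.7]
grip_width: 0.0224
```

```bash
python3 -c "
from h import *
crank()"
```

```text
t 9.075 turned mod360 346.8 r 55.0 tang 11.5 rad 1.8 fz -4.7 z 0.0965
```

>>> send_rows(
  series=[
    {"tx": 1.0, "ty": -9.5, "tz": 0, "ax": 0, "ay": 0, "az": 0, "gripper": 10},
    {"tx": 2.6, "ty": -9.2, "tz": 0, "ax": 0, "ay": 0, "az": 0, "gripper": 10},
    {"tx": 4.2, "ty": -8.6, "tz": 0, "ax": 0, "ay": 0, "az": 0, "gripper": 10},
    {"tx": 5.6, "ty": -7.8, "tz": 0, "ax": 0, "ay": 0, "az": 0, "gripper": 10},
  ],
)

```text
t: 9.57
tool_pos: [0.4701, -0.162, 0.0965]
tool_rot: [0.682, 0.732, 0.001, 0.002]
wrist_force: [10.6, -3.7, -5.9]
grip_width: 0.0225
```

```bash
python3 -c "
from h import *
crank()"
```

```text
t 9.575 turned mod360 27.2 r 54.9 tang 10.8 rad -3.0 fz -5.9 z 0.0965
```

Turned 387° and still heavy.

>>> send_rows(
  series=[
    {"tx": 6.9, "ty": -6.7, "tz": 0, "ax": 0, "ay": 0, "az": 0, "gripper": 10},
    {"tx": 7.9, "ty": -5.4, "tz": 0, "ax": 0, "ay": 0, "az": 0, "gripper": 10},
    {"tx": 8.7, "ty": -3.9, "tz": 0, "ax": 0, "ay": 0, "az": 0, "gripper": 10},
    {"tx": 9.3, "ty": -2.4, "tz": 0, "ax": 0, "ay": 0, "az": 0, "gripper": 10},
  ],
)

```text
t: 10.07
tool_pos: [0.4487, -0.1315, 0.0964]
tool_rot: [0.682, 0.731, -0.0, 0.002]
wrist_force: [7.3, -9.1, -5.1]
grip_width: 0.0228
```

```bash
python3 -c "
from h import *
crank()
im=capture('top')
for n in('finial_grip','finial_tip'): print(n,[(np.round(d['at'],4),d['score']) for d in landmark_of(n,'top')])"
```

```text
t 10.075 turned mod360 66.9 r 54.9 tang 10.7 rad -4.6 fz -5.1 z 0.0964
finial_grip [(array([0.2171, 0.312 , 0.0074]), 0.83), (array([0.4882, 0.077 , 0.0359]), 0.74)]
finial_tip [(array([0.4803, 0.1834, 0.0349]), 0.77), (array([0.0815, 0.2468, 0.0141]), 0.62)]
```

>>> send_rows(
  series=[
    {"tx": 9.6, "ty": -0.7, "tz": 0, "ax": 0, "ay": 0, "az": 0, "gripper": 10},
    {"tx": 9.5, "ty": 1.0, "tz": 0, "ax": 0, "ay": 0, "az": 0, "gripper": 10},
    {"tx": 9.2, "ty": 2.6, "tz": 0, "ax": 0, "ay": 0, "az": 0, "gripper": 10},
    {"tx": 8.6, "ty": 4.2, "tz": 0, "ax": 0, "ay": 0, "az": 0, "gripper": 10},
  ],
)

```text
t: 10.72
tool_pos: [0.4512, -0.0952, 0.0963]
tool_rot: [0.682, 0.731, -0.002, 0.001]
wrist_force: [0.6, -11.8, 5.4]
grip_width: 0.0226
```

```bash
python3 -c "
from h import *
crank()"
```

```text
t 10.725 turned mod360 105.6 r 54.9 tang 10.6 rad -5.2 fz 5.4 z 0.0963
```

>>> send_rows(
  series=[
    {"tx": 7.8, "ty": 5.6, "tz": 0, "ax": 0, "ay": 0, "az": 0, "gripper": 10},
    {"tx": 6.7, "ty": 6.9, "tz": -0.3, "ax": 0, "ay": 0, "az": 0, "gripper": 10},
    {"tx": 5.4, "ty": 7.9, "tz": -0.3, "ax": 0, "ay": 0, "az": 0, "gripper": 10},
    {"tx": 3.9, "ty": 8.7, "tz": 0, "ax": 0, "ay": 0, "az": 0, "gripper": 10},
  ],
)

```text
t: 11.22
tool_pos: [0.4758, -0.0684, 0.0962]
tool_rot: [0.682, 0.731, -0.004, -0.002]
wrist_force: [-7.7, -6.3, 9.9]
grip_width: 0.0224
```

```bash
python3 -c "
from h import *
crank()"
```

```text
t 11.225 turned mod360 144.2 r 55.0 tang 9.7 rad -2.0 fz 9.9 z 0.0962
```

>>> send_rows(
  series=[
    {"tx": 2.4, "ty": 9.3, "tz": 0, "ax": 0, "ay": 0, "az": 0, "gripper": 10},
    {"tx": 0.7, "ty": 9.6, "tz": 0, "ax": 0, "ay": 0, "az": 0, "gripper": 10},
    {"tx": -1.0, "ty": 9.5, "tz": 0, "ax": 0, "ay": 0, "az": 0, "gripper": 10},
  ],
)

```text
t: 11.6
tool_pos: [0.5039, -0.062, 0.0962]
tool_rot: [0.681, 0.732, -0.003, -0.003]
wrist_force: [-10.9, 1.2, 10.4]
grip_width: 0.0227
```

```bash
python3 -c "
from h import *
crank()"
```

```text
t 11.6 turned mod360 174.6 r 55.0 tang 10.9 rad 0.7 fz 10.4 z 0.0962
```

>>> send_rows(
  series=[
    {"tx": -2.6, "ty": 9.2, "tz": 0, "ax": 0, "ay": 0, "az": 0, "gripper": 10},
    {"tx": -4.2, "ty": 8.6, "tz": 0, "ax": 0, "ay": 0, "az": 0, "gripper": 10},
    {"tx": -5.6, "ty": 7.8, "tz": 0, "ax": 0, "ay": 0, "az": 0, "gripper": 10},
    {"tx": -6.9, "ty": 6.7, "tz": 0, "ax": 0, "ay": 0, "az": 0, "gripper": 10},
  ],
)

```text
t: 12.1
tool_pos: [0.54, -0.0774, 0.0964]
tool_rot: [0.681, 0.733, -0.001, -0.001]
wrist_force: [0.8, 2.5, 0.3]
grip_width: 0.0229
```

```bash
python3 -c "
from h import *
crank()"
```

```text
t 12.1 turned mod360 216.3 r 55.2 tang 1.2 rad 2.4 fz 0.3 z 0.0964
```

The force dropped from 10.9 N to 1.2 N, at most about 40° past the release. I'll add one 5° nudge to confirm it stays light.

>>> send_rows(
  series=[
    {"tx": -3.8, "ty": 2.9, "tz": 0, "ax": 0, "ay": 0, "az": 0, "gripper": 10},
  ],
)

```text
t: 12.22
tool_pos: [0.5444, -0.0823, 0.0965]
tool_rot: [0.681, 0.732, -0.0, -0.0]
wrist_force: [1.8, 3.5, -0.8]
grip_width: 0.0227
```

```bash
python3 -c "
from h import *
crank()
for c in('top','scene'):
  im=capture(c)
  for n in('finial_grip','finial_tip','mouth'): print(n,[(np.round(d['at'],4),round(d['score'],2)) for d in landmark_of(n,c)])
crank()"
```

```text
t 12.225 turned mod360 223.1 r 55.1 tang 1.6 rad 3.6 fz -0.8 z 0.0965
finial_grip [(array([0.2177, 0.3119, 0.0041]), 0.94), (array([0.4814, 0.0997, 0.0369]), 0.93)]
finial_tip [(array([0.4719, 0.2084, 0.0378]), 0.88), (array([0.0819, 0.2445, 0.0147]), 0.76), (array([0.4805, 0.1019, 0.0398]), 0.51)]
mouth [(array([0.4922, 0.0143, 0.0347]), 0.85), (array([0.482 , 0.1034, 0.0387]), 0.46)]
finial_grip [(array([ 0.2299, -0.2844,  0.0119]), 0.61), (array([0.2151, 0.3138, 0.0075]), 0.56), (array([ 0.7041,  0.0633, -0.0012]), 0.24)]
finial_tip [(array([0.4719, 0.2061, 0.0419]), 0.9), (array([ 0.2488, -0.4211,  0.0117]), 0.89), (array([ 0.5388, -0.396 ,  0.0029]), 0.67)]
mouth [(array([0.4924, 0.0103, 0.035 ]), 0.83)]
t 12.625 turned mod360 223.1 r 55.1 tang -0.4 rad 5.3 fz -6.6 z 0.0966
```

Release is confirmed: about 1.6 N while moving, and the finial grip point is roughly 88 mm out of the mouth. Now I let go of the knob and rise.

>>> send_rows(
  series=[
    {"tx": 0, "ty": 0, "tz": 0, "ax": 0, "ay": 0, "az": 0, "gripper": 45},
    {"tx": 0, "ty": 0, "tz": 0, "ax": 0, "ay": 0, "az": 0, "gripper": 45},
    {"tx": 0, "ty": 0, "tz": 0, "ax": 0, "ay": 0, "az": 0, "gripper": 45},
    {"tx": 0, "ty": 0, "tz": -20, "ax": 0, "ay": 0, "az": 0, "gripper": 45},
    {"tx": 0, "ty": 0, "tz": -30, "ax": 0, "ay": 0, "az": 0, "gripper": 45},
    {"tx": 0, "ty": 0, "tz": -40, "ax": 0, "ay": 0, "az": 0, "gripper": 45},
    {"tx": -30, "ty": 0, "tz": -20, "ax": 0, "ay": 0, "az": 0, "gripper": 45},
    {"tx": -30, "ty": 0, "tz": 0, "ax": 0, "ay": 0, "az": 0, "gripper": 45},
  ],
)

```text
t: 13.62
tool_pos: [0.5498, -0.1433, 0.2092]
tool_rot: [0.681, 0.732, 0.001, 0.002]
wrist_force: [0.5, 0.4, -0.0]
grip_width: 0.0453
```

```bash
python3 - <<'E'
from h import *
im=capture('top');u,v=proj('top',[.485,.08,.04]).astype(int);print(u-70,v-50)
cv2.imwrite("pics/t3.png",cv2.resize(im[v-50:v+50,u-70:u+70],(784,560),interpolation=cv2.INTER_CUBIC)[:,:,::-1])
for n in('finial_grip','finial_tip'): print(n,[(np.round(d['at'],4),round(d['score'],2)) for d in landmark_of(n,'top')])
delta([.482,.095,.2])
E
```

```text
150 137
finial_grip [(array([0.217 , 0.3127, 0.0075]), 0.82), (array([ 0.2325, -0.2782,  0.0126]), 0.7), (array([0.4808, 0.1026, 0.0378]), 0.62)]
finial_tip [(array([0.4723, 0.2058, 0.0358]), 0.93), (array([0.0832, 0.2448, 0.0143]), 0.76), (array([ 0.7042,  0.0607, -0.0015]), 0.41)]
t 13.775 pos [ 0.5484 -0.1444  0.2069] yaw 93.91 tilt [-0.    -0.001 -1.   ] j [ 0.54  0.38 -0.47  1.74  0.19  1.07  0.07]
tool-frame mm [243.3 -50.    6.8]
```

View pics/t3.png

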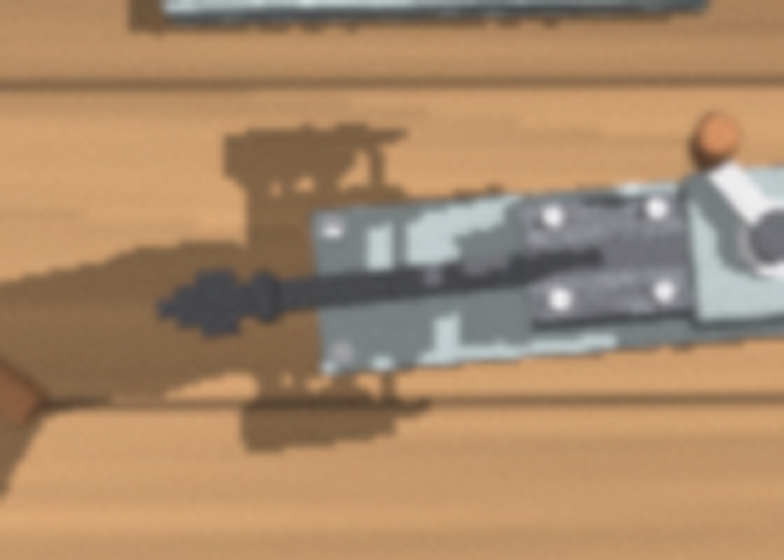

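The picture shows the tip at (160,308), the collar at (265,295), and the stem running through (400,283) to the mouth at (527,272). The knob is at (716,138).

```bash
python3 - <<'E'
from h import *
g=lambda x,y,z:atz('top',[150+x/5.6,137+y/5.6],z)
t=g(158,308,.036);print("tip",t,"collar",g(265,296,.047),"s1",g(300,293,.044),"s2",g(400,283,.044),"s3",g(500,270,.044))
c=g(282,295,.044);print("stem front end",c)
capture('top'); print([(np.round(d['at'],4),round(d['score'],2)) for d in landmark_of('tray','top')])
# tray top rim corners
im=cv2.imread('pics/top0.png');
for a in((278,153),(432,150),(281,220),(433,215)): print("rim",atz('top',[a[0]*.64,a[1]*.64],.03).round(4))
E
```

```text
tip [0.47213    0.20684249 0.036     ] collar [0.47644969 0.14905149 0.047     ] s1 [0.47824261 0.13107571 0.044     ] s2 [0.48299622 0.07844717 0.044     ] s3 [0.48937922 0.02555271 0.044     ]
stem front end [0.47728296 0.14052175 0.044     ]
[(array([0.7046, 0.0605, 0.0014]), 0.56)]
rim [0.7668 0.2131 0.03  ]
rim [ 0.7725 -0.0934  0.03  ]
rim [0.6301 0.2053 0.03  ]
rim [ 0.6383 -0.0921  0.03  ]
```

>>> send_rows(
  series=[
    {"tx": 41.1, "ty": -8.5, "tz": 0, "ax": 0, "ay": 0, "az": 0, "gripper": 45},
    {"tx": 41.1, "ty": -8.5, "tz": 0, "ax": 0, "ay": 0, "az": 0, "gripper": 45},
    {"tx": 41.1, "ty": -8.5, "tz": 0, "ax": 0, "ay": 0, "az": 0, "gripper": 45},
    {"tx": 41.1, "ty": -8.5, "tz": 0, "ax": 0, "ay": 0, "az": 0, "gripper": 45},
    {"tx": 41.1, "ty": -8.5, "tz": 0, "ax": 0, "ay": 0, "az": 0, "gripper": 45},
    {"tx": 41.1, "ty": -8.5, "tz": 0, "ax": 0, "ay": 0, "az": -0.026, "gripper": 45},
    {"tx": 0, "ty": 0, "tz": 40, "ax": 0, "ay": 0, "az": 0, "gripper": 45},
    {"tx": 0, "ty": 0, "tz": 40, "ax": 0, "ay": 0, "az": 0, "gripper": 45},
    {"tx": 0, "ty": 0, "tz": 30, "ax": 0, "ay": 0, "az": 0, "gripper": 45},
    {"tx": 0, "ty": 0, "tz": 0, "ax": 0, "ay": 0, "az": 0, "gripper": 45},
  ],
)

```text
t: 15.12
tool_pos: [0.4782, 0.1006, 0.0953]
tool_rot: [0.671, 0.741, -0.002, -0.002]
wrist_force: [-0.4, -0.9, 0.5]
grip_width: 0.0449
```

```bash
python3 - <<'E'
from h import *
delta([.481,.098,.038])
im=capture('scene');print([(np.round(d['at'],4),round(d['score'],2)) for n in('finial_grip','finial_tip') for d in landmark_of(n,'scene')])
cv2.imwrite("pics/s4.png",cv2.resize(im[130:250,200:360],(800,600),interpolation=cv2.INTER_CUBIC)[:,:,::-1])
E
```

```text
t 15.125 pos [0.4782 0.1006 0.0953] yaw 95.72 tilt [-0.005 -0.    -1.   ] j [ 0.14  0.42 -0.56  2.03  0.3   0.78 -0.49]
tool-frame mm [-2.9  2.7 57.3]
[(array([0.4805, 0.0994, 0.0338]), 0.85), (array([ 0.2307, -0.2801,  0.0126]), 0.81), (array([ 0.2513, -0.4215,  0.0108]), 0.93), (array([0.4691, 0.2066, 0.0386]), 0.69), (array([0.085 , 0.2479, 0.0117]), 0.62)]
```

View pics/s4.png

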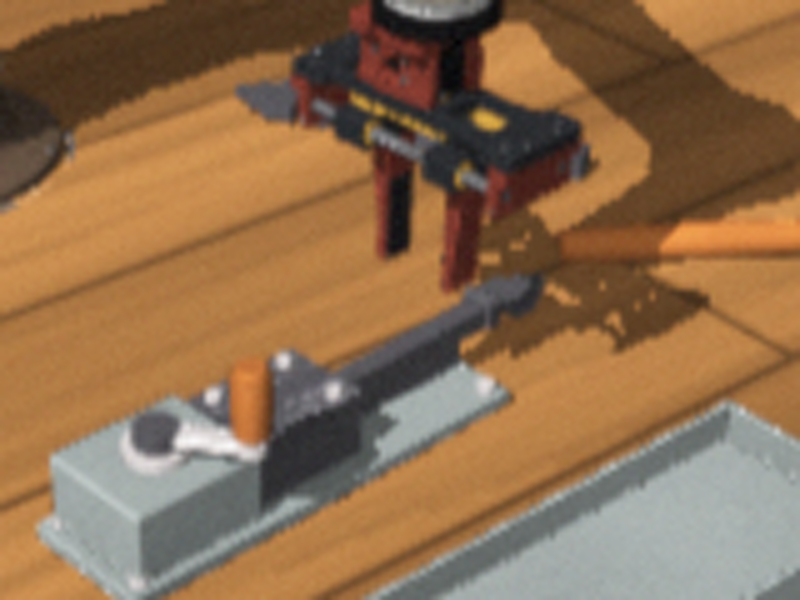

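The gripper stands over the stem, tips at (390,250) and (460,285), with a small offset to correct. Now descend and close.

>>> send_rows(
  series=[
    {"tx": -2, "ty": 2.7, "tz": 0, "ax": 0, "ay": -0.005, "az": 0, "gripper": 45},
    {"tx": 0, "ty": 0, "tz": 25, "ax": 0, "ay": 0, "az": 0, "gripper": 45},
    {"tx": 0, "ty": 0, "tz": 20, "ax": 0, "ay": 0, "az": 0, "gripper": 45},
    {"tx": 0, "ty": 0, "tz": 11.5, "ax": 0, "ay": 0, "az": 0, "gripper": 45},
    {"tx": 0, "ty": 0, "tz": 0, "ax": 0, "ay": 0, "az": 0, "gripper": 45},
    {"tx": 0, "ty": 0, "tz": 0, "ax": 0, "ay": 0, "az": 0, "gripper": 45},
  ],
)

```text
t: 16.02
tool_pos: [0.4839, 0.098, 0.0412]
tool_rot: [0.672, 0.741, -0.001, 0.002]
wrist_force: [0.5, -0.2, -0.3]
grip_width: 0.0454
```

```bash
python3 - <<'E'
from h import *
delta([.481,.098,.038])
E
```

```text
t 16.025 pos [0.4839 0.098  0.0412] yaw 95.58 tilt [ 0.002 -0.005 -1.   ] j [ 0.1   0.5  -0.5   2.06  0.39  0.67 -0.56]
tool-frame mm [ 0.3 -2.9  3.2]
```

>>> send_rows(
  series=[
    {"tx": 0, "ty": -2.5, "tz": 3, "ax": 0, "ay": 0.005, "az": 0, "gripper": 45},
    {"tx": 0, "ty": 0, "tz": 0, "ax": 0, "ay": 0, "az": 0, "gripper": 30},
    {"tx": 0, "ty": 0, "tz": 0, "ax": 0, "ay": 0, "az": 0, "gripper": 20},
    {"tx": 0, "ty": 0, "tz": 0, "ax": 0, "ay": 0, "az": 0, "gripper": 10},
    {"tx": 0, "ty": 0, "tz": 0, "ax": 0, "ay": 0, "az": 0, "gripper": 5},
    {"tx": 0, "ty": 0, "tz": 0, "ax": 0, "ay": 0, "az": 0, "gripper": 5},
    {"tx": 0, "ty": 0, "tz": 0, "ax": 0, "ay": 0, "az": 0, "gripper": 5},
  ],
  newtons=30,
)

```text
t: 16.9
tool_pos: [0.4813, 0.0977, 0.0376]
tool_rot: [0.672, 0.741, 0.0, 0.0]
wrist_force: [3.2, -0.7, 0.3]
grip_width: 0.016
```

```bash
python3 - <<'E'
from h import *
delta([.481,.098,.038]);print(get_obs()["wrist_force"])
E
```

```text
t 16.9 pos [0.4813 0.0977 0.0376] yaw 95.6 tilt [ 0.001  0.    -1.   ] j [ 0.1   0.51 -0.5   2.06  0.39  0.66 -0.56]
tool-frame mm [ 0.3 -0.3 -0.4]
[ 3.17403062 -0.673483    0.33692134]
```

>>> send_rows(
  series=[
    {"tx": 5, "ty": 0.1, "tz": -0.2, "ax": 0, "ay": 0, "az": 0, "gripper": 5},
    {"tx": 7, "ty": 0.1, "tz": 0, "ax": 0, "ay": 0, "az": 0, "gripper": 5},
    {"tx": 7, "ty": 0.1, "tz": 0, "ax": 0, "ay": 0, "az": 0, "gripper": 5},
  ],
)

```text
t: 17.27
tool_pos: [0.4789, 0.1169, 0.0375]
tool_rot: [0.672, 0.741, -0.0, -0.0]
wrist_force: [-0.2, -2.9, 1.1]
grip_width: 0.0154
```

>>> send_rows(
  series=[
    {"tx": 8, "ty": 0.1, "tz": 0, "ax": 0, "ay": 0, "az": 0, "gripper": 5},
    {"tx": 10, "ty": 0.1, "tz": 0, "ax": 0, "ay": 0, "az": 0, "gripper": 5},
    {"tx": 10, "ty": 0, "tz": 0, "ax": 0, "ay": 0, "az": 0, "gripper": 5},
  ],
)

```text
t: 17.65
tool_pos: [0.4762, 0.1454, 0.0375]
tool_rot: [0.672, 0.741, -0.0, -0.0]
wrist_force: [0.6, -1.1, -0.6]
grip_width: 0.0157
```

>>> send_rows(
  series=[
    {"tx": 8, "ty": 0, "tz": 0, "ax": 0, "ay": 0, "az": 0, "gripper": 5},
    {"tx": 0, "ty": 0, "tz": -15, "ax": 0, "ay": 0, "az": 0, "gripper": 5},
    {"tx": 0, "ty": 0, "tz": -25, "ax": 0, "ay": 0, "az": 0, "gripper": 5},
    {"tx": 0, "ty": 0, "tz": -25, "ax": 0, "ay": 0, "az": 0, "gripper": 5},
    {"tx": 0, "ty": 0, "tz": -15, "ax": 0, "ay": 0, "az": 0, "gripper": 5},
    {"tx": 0, "ty": 0, "tz": 0, "ax": 0, "ay": 0, "az": 0, "gripper": 5},
  ],
)

```text
t: 18.4
tool_pos: [0.4766, 0.1524, 0.1188]
tool_rot: [0.672, 0.741, 0.001, 0.001]
wrist_force: [0.7, 0.9, -4.2]
grip_width: 0.0158
```

```bash
python3 - <<'E'
from h import *
print(get_obs()["wrist_force"])
im=capture('scene')
print([(np.round(d['at'],4),round(d['score'],2)) for n in('finial_grip','finial_tip') for d in landmark_of(n,'scene')])
delta([.703,.058,.115])
cv2.imwrite("pics/s5.png",cv2.resize(im[110:260,200:400],(800,600),interpolation=cv2.INTER_CUBIC)[:,:,::-1])
E
```

```text
[ 0.71971077  0.93685147 -4.15659313]
[(array([0.4759, 0.1564, 0.1153]), 0.73), (array([0.2152, 0.3138, 0.0094]), 0.7), (array([ 0.2297, -0.2858,  0.0143]), 0.7), (array([ 0.2526, -0.423 ,  0.0123]), 0.92), (array([0.0846, 0.2465, 0.0105]), 0.85), (array([0.4627, 0.2634, 0.1171]), 0.75), (array([ 0.4945,  0.386 , -0.0024]), 0.33)]
t 18.55 pos [0.4755 0.1521 0.1169] yaw 95.58 tilt [-0.001 -0.    -1.   ] j [ 0.06  0.4  -0.57  1.99  0.29  0.84 -0.58]
tool-frame mm [-115.7  217.3    1.7]
```

View pics/s5.png

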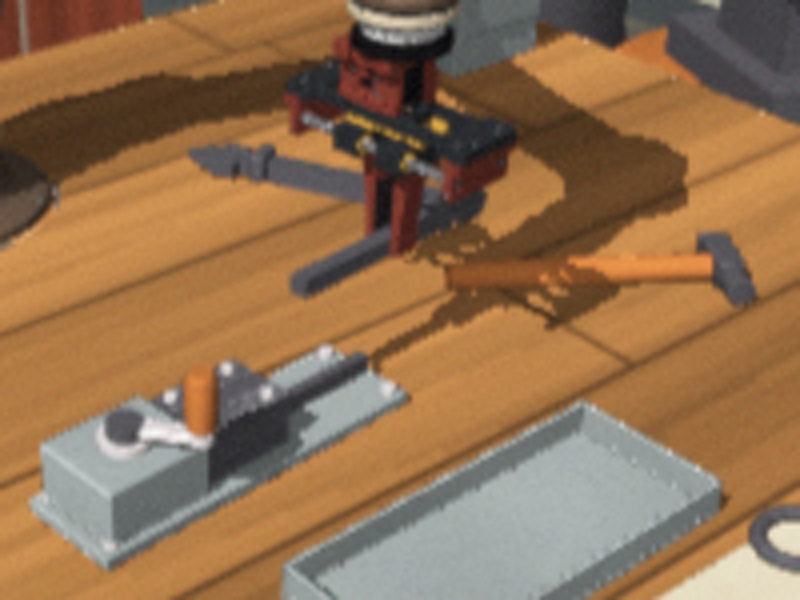

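The finial is held level and clear of the press, tail at (300,285) and tip at (480,205). Carry it over the tray.

>>> send_rows(
  series=[
    {"tx": -14.8, "ty": 27.2, "tz": 0, "ax": 0, "ay": 0, "az": 0, "gripper": 5},
    {"tx": -14.8, "ty": 27.2, "tz": 0, "ax": 0, "ay": 0, "az": 0, "gripper": 5},
    {"tx": -14.8, "ty": 27.2, "tz": 0, "ax": 0, "ay": 0, "az": 0, "gripper": 5},
    {"tx": -14.8, "ty": 27.2, "tz": 0, "ax": 0, "ay": 0, "az": 0, "gripper": 5},
    {"tx": -14.8, "ty": 27.2, "tz": 0, "ax": 0, "ay": 0, "az": 0, "gripper": 5},
    {"tx": -14.8, "ty": 27.2, "tz": 0, "ax": 0, "ay": 0, "az": 0, "gripper": 5},
    {"tx": -14.8, "ty": 27.2, "tz": 0, "ax": 0, "ay": 0, "az": 0, "gripper": 5},
    {"tx": -14.8, "ty": 27.2, "tz": 0, "ax": 0, "ay": 0, "az": 0.075, "gripper": 5},
    {"tx": 0, "ty": 0, "tz": 20, "ax": 0, "ay": 0, "az": 0, "gripper": 5},
    {"tx": 0, "ty": 0, "tz": 20, "ax": 0, "ay": 0, "az": 0, "gripper": 5},
  ],
)

```text
t: 19.8
tool_pos: [0.7025, 0.0562, 0.0749]
tool_rot: [0.699, 0.715, -0.001, -0.001]
wrist_force: [-1.3, 0.6, -3.3]
grip_width: 0.0158
```

```bash
python3 - <<'E'
from h import *
im=capture('scene')
print([(np.round(d['at'],4),round(d['score'],2)) for n in('finial_grip','finial_tip','tray') for d in landmark_of(n,'scene')])
delta([.703,.056,.015])
cv2.imwrite("pics/s6.png",cv2.resize(im[150:300,220:420],(800,600),interpolation=cv2.INTER_CUBIC)[:,:,::-1])
E
```

```text
[(array([ 0.2309, -0.2814,  0.0109]), 0.78), (array([0.2116, 0.3167, 0.0085]), 0.75), (array([0.6997, 0.0604, 0.0744]), 0.71), (array([ 0.251 , -0.4207,  0.013 ]), 0.95), (array([0.6992, 0.1673, 0.0769]), 0.78), (array([0.0819, 0.246 , 0.0108]), 0.6), (array([ 7.033e-01,  6.260e-02, -4.000e-04]), 0.57)]
t 20.0 pos [0.7029 0.0564 0.0766] yaw 91.37 tilt [-0.002  0.    -1.   ] j [ 0.13  0.74 -0.45  1.49  0.35  1.   -0.38]
tool-frame mm [-0.4  0.3 61.6]
```

View pics/s6.png

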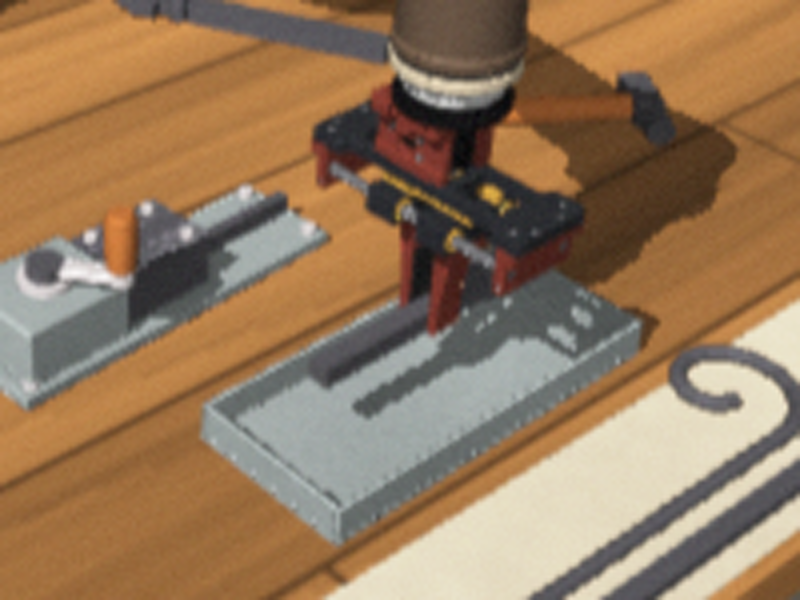

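Above the tray and aligned with it (tail (320,370), shadow inside the floor). Lower, slowing near the floor.

>>> send_rows(
  series=[
    {"tx": 0, "ty": 0, "tz": 18, "ax": 0, "ay": 0, "az": 0, "gripper": 5},
    {"tx": 0, "ty": 0, "tz": 18, "ax": 0, "ay": 0, "az": 0, "gripper": 5},
    {"tx": 0, "ty": 0, "tz": 12, "ax": 0, "ay": 0, "az": 0, "gripper": 5},
    {"tx": 0, "ty": 0, "tz": 7, "ax": 0, "ay": 0, "az": 0, "gripper": 5},
    {"tx": 0, "ty": 0, "tz": 0, "ax": 0, "ay": 0, "az": 0, "gripper": 5},
    {"tx": 0, "ty": 0, "tz": 0, "ax": 0, "ay": 0, "az": 0, "gripper": 5},
  ],
)

```text
t: 20.75
tool_pos: [0.7045, 0.0559, 0.0232]
tool_rot: [0.699, 0.715, 0.0, 0.0]
wrist_force: [-0.8, 0.0, -4.2]
grip_width: 0.0153
```

>>> send_rows(
  series=[
    {"tx": 0, "ty": 0, "tz": 4, "ax": 0, "ay": 0, "az": 0, "gripper": 5},
    {"tx": 0, "ty": 0, "tz": 3, "ax": 0, "ay": 0, "az": 0, "gripper": 5},
    {"tx": 0, "ty": 0, "tz": 1, "ax": 0, "ay": 0, "az": 0, "gripper": 5},
    {"tx": 0, "ty": 0, "tz": 0, "ax": 0, "ay": 0, "az": 0, "gripper": 5},
    {"tx": 0, "ty": 0, "tz": 0, "ax": 0, "ay": 0, "az": 0, "gripper": 5},
  ],
)

```text
t: 21.38
tool_pos: [0.7041, 0.0557, 0.0147]
tool_rot: [0.699, 0.715, 0.0, 0.0]
wrist_force: [0.5, 0.5, -4.2]
grip_width: 0.016
```

>>> send_rows(
  series=[
    {"tx": 0, "ty": 0, "tz": 0.6, "ax": 0, "ay": 0, "az": 0, "gripper": 5},
    {"tx": 0, "ty": 0, "tz": 0.5, "ax": 0, "ay": 0, "az": 0, "gripper": 5},
    {"tx": 0, "ty": 0, "tz": 0, "ax": 0, "ay": 0, "az": 0, "gripper": 5},
  ],
)

```text
t: 21.75
tool_pos: [0.7042, 0.0558, 0.0138]
tool_rot: [0.699, 0.715, 0.0, 0.0]
wrist_force: [-0.6, 0.2, -0.9]
grip_width: 0.016
```

Touchdown: Fz went from -4.2 to -0.9 N at the expected height. Release and retreat.

>>> send_rows(
  series=[
    {"tx": 0, "ty": 0, "tz": 0.2, "ax": 0, "ay": 0, "az": 0, "gripper": 18},
    {"tx": 0, "ty": 0, "tz": 0, "ax": 0, "ay": 0, "az": 0, "gripper": 30},
    {"tx": 0, "ty": 0, "tz": 0, "ax": 0, "ay": 0, "az": 0, "gripper": 40},
    {"tx": 0, "ty": 0, "tz": 0, "ax": 0, "ay": 0, "az": 0, "gripper": 40},
    {"tx": 0, "ty": 0, "tz": -15, "ax": 0, "ay": 0, "az": 0, "gripper": 40},
    {"tx": 0, "ty": 0, "tz": -35, "ax": 0, "ay": 0, "az": 0, "gripper": 40},
    {"tx": 0, "ty": 0, "tz": -50, "ax": 0, "ay": 0, "az": 0, "gripper": 40},
    {"tx": 0, "ty": 0, "tz": -50, "ax": 0, "ay": 0, "az": 0, "gripper": 40},
    {"tx": 0, "ty": -50, "tz": -20, "ax": 0, "ay": 0, "az": 0, "gripper": 40},
    {"tx": 0, "ty": 0, "tz": 0, "ax": 0, "ay": 0, "az": 0, "gripper": 40},
  ],
)

```text
t: 23.0
tool_pos: [0.6526, 0.0552, 0.1869]
tool_rot: [0.699, 0.715, 0.001, 0.001]
wrist_force: [0.2, 0.2, -0.2]
grip_width: 0.0397
```

```bash
python3 - <<'E'
from h import *
for c in('top','scene'):
  im=capture(c)
  for n in('finial_grip','finial_tip','tray','hammer','collar','drift'): print(c,n,[(np.round(d['at'],3).tolist(),round(d['score'],2)) for d in landmark_of(n,c)][:4])
cv2.imwrite("pics/s7.png",cv2.resize(im[130:330,130:397],(800,600),interpolation=cv2.INTER_CUBIC)[:,:,::-1])
o=get_obs();print(o["t"],o["wrist_force"],o["tool_pos"])
E
```

```text
top finial_grip [([0.219, 0.311, 0.009], 0.74)]
top finial_tip [([0.085, 0.245, 0.016], 0.78), ([0.702, 0.167, 0.015], 0.62)]
top tray []
top hammer [([0.494, 0.383, 0.0], 0.64)]
top collar [([0.536, -0.394, -0.002], 0.77)]
top drift [([0.408, -0.386, 0.002], 0.46)]
scene finial_grip [([0.702, 0.057, 0.011], 0.9), ([0.217, 0.313, 0.008], 0.62), ([0.232, -0.285, 0.014], 0.6)]
scene finial_tip [([0.704, 0.166, 0.014], 0.77), ([0.251, -0.419, 0.01], 0.72), ([0.084, 0.249, 0.01], 0.61), ([0.495, 0.01, 0.038], 0.42)]
scene tray [([0.705, 0.06, -0.0], 0.89)]
scene hammer [([0.493, 0.388, 0.003], 0.77)]
scene collar [([0.539, -0.395, 0.001], 0.56)]
scene drift [([0.41, -0.386, -0.0], 0.78)]
23.7 [-0.5516653   0.50024354  0.93773764] [0.65412846 0.05467623 0.1831724 ]
```

View pics/s7.png

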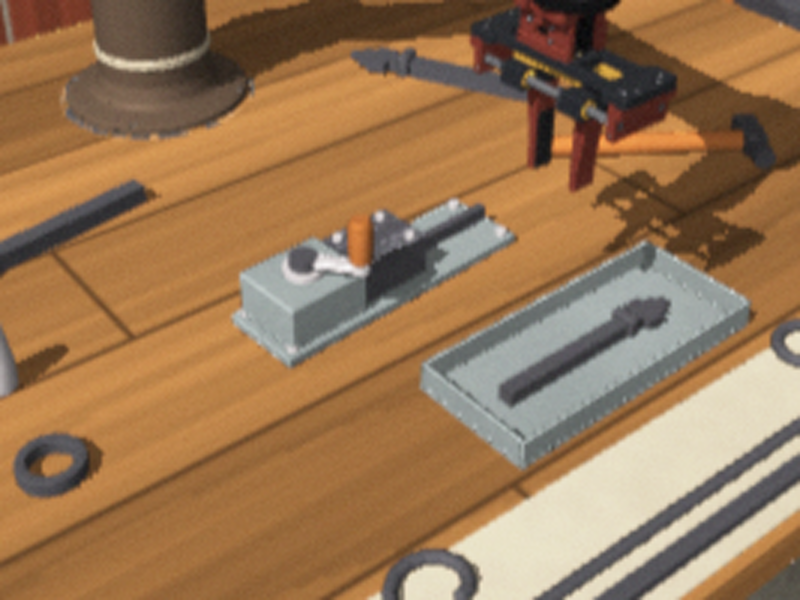

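The finial lies flat inside the tray, tail at (505,392) and tip at (665,305). The bystanders are where they were and the robot is clear.

```bash
python3 -c "
from cell import *
print(finish_job())"
```

```text
the job is handed in; nothing more can be done
None
```

The loosened finial is lying flat in the tray, and I handed the job in at about 24 s of the 72 s allowed; `finish_job` gave no verdict.

- **Cranking:** I turned the crank about 583° (1.6 turns) clockwise. The force at the knob held at 10–11 N up to about 535° and read 1.2 N at 576°. I added one 5° nudge, which stayed light, and stopped there. That is at most about 49° past where the finial came loose, against the 120° limit. The guard itself cannot be seen, so that is an inference from the force drop.
- **Drawing out:** The finial's grip point stood about 88 mm out of the mouth with nobody holding it. I pulled it about 56 mm straight out at low force, then lifted it level.
- **Placing:** It touched down in the tray at the expected height and I released it there.

**Last checks:**
- **Finial:** The grip point was found at (0.702, 0.057, 0.011) and the tip at (0.704, 0.166, 0.014), both well inside the tray centred near (0.704, 0.06).
- **Bystanders:** Hammer, ring and drift are within about 4 mm of where they started, which is the detector's noise.
- **Robot:** It was clear of everything.
- **Disagreements:** The top camera's final look missed the finial's grip point and the tray, because the gripper was partly in its view. The scene camera's look and the picture both confirmed them.

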